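# Find the hidden release square and let the banding roll out

## Robot

A 7-joint arm with a two-finger parallel gripper is mounted at the origin on the work surface. World frame = base frame: x ahead of the robot, y to its left, z up, the work surface at z = 0. Lengths are in mm, angles in rad, forces in N, time in s.
With the tool pointing down it reaches from about 400 to 875 mm from the base axis. Payload 4.4 kg.
Tool frame: the origin (TCP) lies on the centre line of the jaws, within the pads' length; the fingertips stand 8 mm ahead of it and the grasp point (between the pads) lies 11 mm behind it; z points along the fingers, y is the direction in which the jaws open and shut (so a half turn about z gives the same grasp; the last joint's range is limited). The gripper opens to 85 mm and grips with 20 to 120 N. Pads are 22 mm wide; open, the fingers measure 114 mm over their backs; the gripper's body (76 mm by 85 mm) begins 54 mm behind the grasp point. The pads swing forward as they close: fully open they stand 13 mm farther back than shut.
Start: joints at [-1.4, 0.628, 0.038, 1.517, -0.027, 0.996, -0.02], TCP at [152.46, 631.881, 239.313] pointing down, gripper open.
Joint ranges: [-3.06, 3.06], [-0.37, 2.12], [-1.25, 1.32], [0.18, 2.47], [-1.1, 4.24], [0.23, 1.98], [-2.94, 2.94]. Speed limits (rad/s): [2.57, 2.57, 3.14, 3.14, 3.14, 3.14, 3.14].

## Interface

Orientations are given as [roll, pitch, yaw] about the fixed x, y, z axes, in that order (R = Rz(yaw) Ry(pitch) Rx(roll)).
In Python, from plant import sensors, cams, robot gives the robot as it stands.
- The arm moves only by the tool step_arm, never from a script. Its arguments are lists of equal length, an entry for each row: "turn": the turn, a rotation vector about the tool's x, y, z in rad, a list of three; "slide": the shift along the tool's x, y, z in mm, a list of three; "hand": the closure, from -1 (fully open) to 1 (shut). In form: {"turn": [[wx, wy, wz], ...], "slide": [[tx, ty, tz], ...], "hand": [hand, ...]}. A call has 1 to 20 rows; each row is the pose to reach, as a shift and turn from the pose commanded when the call began, along the tool's axes at that moment; what a row does not reach only later rows make up. A row lasts 1/10 s, in which the tool goes at most 50 mm and 8.59 degrees, less where a joint would pass 70% of its speed; a pose out of reach is approached as far as the arm can. A call with a gripper value outside its range is refused whole. The fingers move at their own pace and stop on an object; "grip_force" is the grip in N (left out, the last holds). Time passes only in rows, so rows that repeat a pose let the fingers close. It gives the time, the measured TCP pose, the force and the opening at its end, in the units of the state.
- sensors.get_obs(): the state, without advancing time (a new reading comes with each control period).
- cams.snapshot(name): name is "scene" or "top" or "wrist"; returns (picture, depth): 480x640x3 uint8, red, green, blue; 480x640 float32, mm along the optical axis (not along the pixel's ray), 0 where there is no reading.
- cams.camera_info(name): a dict with "fovy" (degrees; the focal length in pixels is half the picture's height over the tangent of half this angle, whatever the lens; pixels are square), "cx", "cy" (the principal point, pixels), "R" (3x3) and "t" (3): a world point X has camera coordinates R X + t; the wrist camera has in their place "tool_from_camera" (4x4, takes a point from camera to tool coordinates, whose origin is the TCP and whose axes are the flange's). Camera axes: x right, y down, z forward; pixel columns grow to the right and rows downward; lengths in mm; the calibration is good to about 2 mm. A picture is of the moment at which its call begins: read the wrist's pose just before it. camera_info takes no time and is no camera call.
- robot.sign_off(): hands the job in, once; it reports no verdict.
Trained networks look in the newest picture that a camera, given by its name, has taken for a name from the list of things; names that differ only in an ending like _2 or _b are one class to them, and where a whole thing is asked for, a point or a joint stands for the part that bears it (a point fixed in the world has none). Each returns a list of dicts, best first, with "confidence" (0 to 1); they miss things now and then, are a little off and sometimes report something else, mostly with a low value. They report only what shows in the picture. A call takes as long as a camera call. They do not tell look-alikes from the thing itself.
- cams.look_for(camera, thing): "point" ([x, y, z] in mm, in the coordinates of the camera as it stood for that picture, good to about 4 mm: the middle of the surface that is visible of it).
- cams.outline_of(camera, thing): "pixels" (480x640 bool, what is visible of it).
- cams.landmark_of(camera, thing): "point" ([x, y, z] in mm, in the coordinates of the camera as it stood for that picture, good to about 4 mm: a listed point, or the origin of a listed thing).
The state is a dict: "clock": time; "q": joint angles; "joint_velocities": joint speeds; "tau": joint torques, N m; "eef_pos": TCP position; "ee_rot": TCP orientation; "wrist_force": force on the tool from outside, world axes, zero at the start; "moment": the same for the moment, N m; "width": finger opening in mm.
Only numpy, scipy, OpenCV 4.12 (cv2) and the standard library are available. Lean on these libraries where they do the work, as an engineer would, in place of code of your own. Each camera call takes 0.05 s, during which the arm holds its last target.

## Task

One of the six wooden squares in the deck of the edge-banding dispenser is a hidden push button, set slightly below the others: feel across the squares, find the one that gives, and press it right down until the gate drops and the upright roll in the chute behind has rolled to the low end. Then let the button spring back up. Do not touch the roll or the gate, do not lift anything, and leave the other things on the deck and table where they are.

Things in the scene. Friction and masses are not known exactly. Their poses are not given: they have to be found in the camera images.
- dispenser: Fixed blue box with a flat level brown wooden deck, 170 (x) x 340 (y), deck top 120 above the table. Origin on the table under the middle of the deck; z up, x away from the robot (turned up to 0.3 rad), y to the left. Six wooden squares are let into the deck; a chute with a roll runs along its far (+x) side.
- deck (a point): Middle of the deck's top face, axes as the dispenser. Six like pale wooden squares, 60 x 60, in two rows of three: centres at x = -33 and +33, y = -66, 0 and +66 mm from here, 6 mm between neighbours. Five are dead and flush with the deck. The sixth, a different one each time, is the release button: its face lies 2 mm below the deck.
- release (a joint): Travel of the release button (m): 0 up, 0.008 fully down, its face then 10 mm below the deck. Sprung: moves at about 2 N, fully down at about 5 N, springs back up when let go. It draws the gate down three times as far; the roll is let go at about 0.006 and takes about 1 s to roll down.
- low_end (a point): Where the roll's centre comes to rest at the low end of the chute. The chute (middle at x = 120, floor 26 wide, in the dispenser's frame) falls 8 degrees from +y to -y, is open on top, with side walls 65 high, and a stop wall at y = -170.
- roll: Loose upright coil of wood edge banding in the chute, diameter 90, 22 thick, origin at its centre, axle along the dispenser's x. It waits against the gate at about y = 65, its centre 95 above the table; at the low end it comes to rest at about y = -125 in the dispenser's frame.
- gate: Steel gate plate 20 x 6 x 36 across the chute at y = 30 in the dispenser's frame, standing 18 above the chute floor; origin at the plate's centre. Moved only by the release button.
- sanding_block: loose cork sanding block 50 x 35 x 22, lying on the deck's left (+y) border; origin centre of its underside
- spare_roll_a: loose flat-lying coil of wood edge banding, diameter 100, 24 high, on the table; origin centre of its underside
- spare_roll_b: loose flat-lying coil of wood edge banding, diameter 80, 30 high, on the table; origin centre of its underside
- seam_roller: loose hand seam roller lying on the table, about 170 long, 36 high, rubber roller towards its +x; origin under its middle
- glue_bottle: loose standing white bottle, diameter 56, 130 high; origin centre of its underside
- trim_block: loose wooden trimming block 90 x 50 x 36 on the table; origin centre of its underside
- pin_jar: loose standing jar, diameter 52, 60 high; origin centre of its underside
Mind the look-alikes: they are no part of the job. What is shaped like the roll but purple is not meant.

How it is judged:
By the outcome, as a careful person would: the job done as asked, in the order asked, and still so for the second after the job is handed in, with the robot touching nothing.
It also fails if it takes over 54 s, if anything falls off the work surface, if the arm or the gripper's body presses on something with over 40 N, if the wrist force passes 120 N, or if a joint passes its speed limit or range.

## Working session

There is one attempt and no reset: what is moved stays moved. The work goes in short steps, Python scripts to look and compute and a tool call to move; the robot and the scene stay as the last step left them, time stands still between calls to the robot, and variables do not carry over. Pictures are saved under pics/ and viewed, and the job is handed in when it is done.

Besides the shell and the picture viewer there is one more tool, called after "Emit:" as name(argument=value, ...) on one line, values as JSON. step_arm: Moves the arm, as the interface text tells. Its arguments: {"type":"object","properties":{"turn":{"type":"array","items":{"type":"array","items":{"type":"number"}}},"slide":{"type":"array","items":{"type":"array","items":{"type":"number"}}},"hand":{"type":"array","items":{"type":"number"}},"grip_force":{"type":"number"}},"required":["turn","slide","hand"]}

```bash
mkdir -p pics; ls
cat > h.py <<'E'
import numpy as np, cv2
from plant import sensors, cams, robot
from scipy.spatial.transform import Rotation as Ro
def w(cam,p):
    i=cams.camera_info(cam); return np.array(i["R"]).T@(np.array(p)-np.array(i["t"]))
def save(n,im): cv2.imwrite("pics/"+n,im[:,:,::-1])
E
python3 - <<'E'
from h import *
o=sensors.get_obs(); print(o)
for c in ("top","scene"):
    im,d=cams.snapshot(c); save(c+"0.png",im); np.save(c+"d.npy",d); np.save(c+"i.npy",im)
    i=cams.camera_info(c); print(c,i)
    for t in("deck","dispenser","low_end","roll","gate","release","sanding_block"):
        print(c,t,[(round(r["confidence"],2),w(c,r["point"]).round(1)) for r in cams.landmark_of(c,t)][:3])
E
```

```text
pics
{'clock': 0.0, 'q': array([-1.39980959,  0.62939087,  0.0384346 ,  1.51839602, -0.0270043 ,
        0.99632549, -0.02000062]), 'joint_velocities': array([ 1.01644949e-03, -2.23462724e-04, -5.84686111e-04,  6.31495161e-04,
        5.45812896e-04, -1.31260258e-04, -8.04989559e-05]), 'tau': array([ 1.67974966e-03, -5.63417029e+01,  1.22629903e+00, -1.93443185e+01,
        1.08518475e-02,  1.06127738e-02, -1.29947099e-05]), 'eef_pos': array([152.29469238, 631.2492352 , 238.35101287]), 'ee_rot': array([-3.13959086e+00,  2.16836293e-05,  2.90480829e+00]), 'wrist_force': array([ 0.22921917, -0.28161026,  0.16060694]), 'moment': array([0.07232515, 0.03567494, 0.00486872]), 'width': 85.40391320198401}
top {'fovy': 49.165774321660365, 'cx': 326.95248214984724, 'cy': 242.52682555153538, 'R': array([[-0.01857788, -0.9997986 , -0.00759049],
       [-0.98216239,  0.0196699 , -0.18700305],
       [ 0.18711469,  0.00398097, -0.98233001]]), 't': array([ -29.4546794 ,  588.61707184, 1569.08469886])}
top deck [(0.92, array([580.8, -72.1, 117.9]))]
top dispenser [(0.56, array([ 5.831e+02, -7.330e+01,  2.000e-01]))]
top low_end [(0.65, array([578.9, 256.9,   2. ])), (0.56, array([ 675.9, -213.8,   68.4]))]
top roll [(0.91, array([740.7, 342.1,  41.7])), (0.67, array([ 758.4, -364.5,   42.6])), (0.57, array([703. , -25.2,  95.3]))]
top gate []Traceback (most recent call last):
  File "<stdin>", line 7, in <module>
ValueError: it knows: deck, dispenser, gate, glue_bottle, low_end, pin_jar, roll, sanding_block, seam_roller, spare_roll, trim_block
```

Run:
```python
from h import *
c="scene"
im,d=cams.snapshot(c); save(c+"0.png",im); np.save(c+"d.npy",d); np.save(c+"i.npy",im)
for t in("deck","low_end","roll","gate","sanding_block"):
    print(c,t,[(round(r["confidence"],2),w(c,r["point"]).round(1)) for r in cams.landmark_of(c,t)][:3])
print(sensors.get_obs()["clock"])
```

```text
scene deck [(0.73, array([577.2, -71.7, 117.3]))]
scene low_end [(0.67, array([ 679.7, -214.4,   66.3])), (0.61, array([ 581.3, -504. ,   -3.8])), (0.41, array([ 553.5, -330.5,    2.1]))]
scene roll [(0.89, array([708.1, -28.6,  94.3])), (0.62, array([ 757.6, -365.5,   45.1])), (0.56, array([738.8, 348.8,  43.1]))]
scene gate [(0.2, array([577.5, -73.7, 117.9]))]
scene sanding_block [(0.59, array([601.5,  78.6, 116.7])), (0.38, array([ 678.9, -210.8,   65.5])), (0.37, array([ 420.9, -105.3,   -1.4]))]
0.6
```

View pics/top0.png

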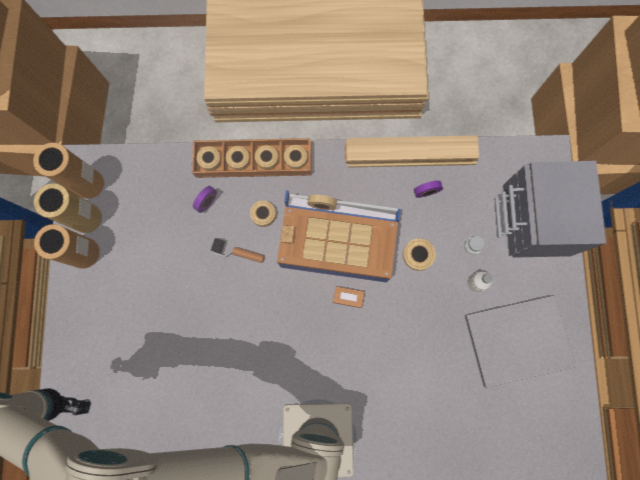

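View pics/scene0.png

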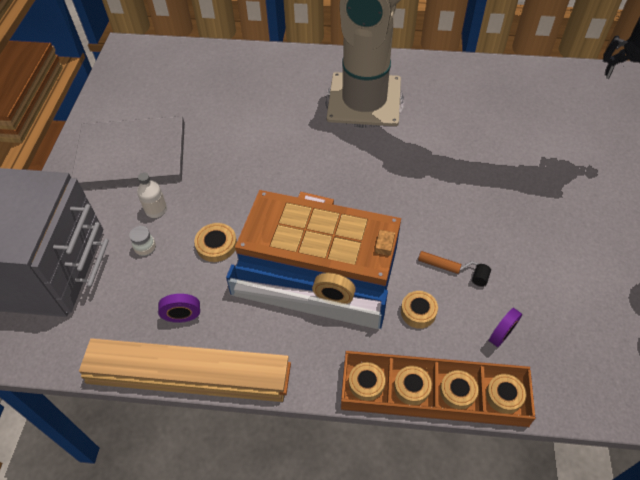

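Run:
```python
from h import *
for c in("top","scene"):
    im=np.load(c+"i.npy"); d=np.load(c+"d.npy"); i=cams.camera_info(c); f=240/np.tan(np.radians(i["fovy"]/2))
    v,u=np.mgrid[:480,:640]; R=np.array(i["R"]);t=np.array(i["t"])
    P=np.stack([(u-i["cx"])/f*d,(v-i["cy"])/f*d,d],-1); W=(P-t)@R
    near=(np.hypot(W[...,0]-579,W[...,1]+72)<200)&(abs(W[...,2]-120)<8)
    r=cv2.minAreaRect(W[near&(im[...,0]>60)][:,:2].astype(np.float32)); print(c,"deck",r,np.median(W[near][:,2]))
    hsv=cv2.cvtColor(im,cv2.COLOR_RGB2HSV)
    m=near&(np.hypot(W[...,0]-579,W[...,1]+72)<125)
    print(np.percentile(im[m],[10,50,90],axis=0))
    pale=(m&(im[...,1]>125)).astype(np.uint8)
    pale=cv2.morphologyEx(pale,cv2.MORPH_OPEN,np.ones((3,3)))
    n,l,s,_=cv2.connectedComponentsWithStats(cv2.morphologyEx(pale,cv2.MORPH_CLOSE,np.ones((5,5)))); k=1+s[1:,4].argmax()
    q=W[(l==k)]; print("squares",s[k],cv2.minAreaRect(q[:,:2].astype(np.float32)), q.mean(0))
    cc=im[180:300,250:430]; save("crop"+c+".png",cv2.resize(cc,None,fx=4,fy=4,interpolation=2))
```

```text
top deck ((601.3515014648438, -73.58769226074219), (341.2742614746094, 218.73495483398438), 80.82443237304688) 120.4447416710729
[[170. 125.  89.]
 [188. 161. 121.]
 [204. 177. 133.]]
squares [ 299  211   80   63 3919] ((473.45233154296875, -61.21308898925781), (234.77969360351562, 378.70440673828125), 81.08587646484375) [575.11904514 -76.30635652 125.98159272]
scene deck ((602.264404296875, -75.99308776855469), (341.2757263183594, 222.87867736816406), 80.74019622802734) 118.93126695528854
[[154.  95.  50.]
 [182. 138.  84.]
 [206. 160.  97.]]
squares [ 271  204   96   60 3815] ((934.84716796875, -69.3994369506836), (864.7371826171875, 205.7317352294922), 0.3347945511341095) [582.98227134 -70.69283219 121.92373562]
```

```bash
cat >> h.py <<'E'
def slide(goal):
    o=sensors.get_obs(); R=Ro.from_euler("xyz",o["ee_rot"]).as_matrix()
    return (R.T@(np.array(goal,float)-o["eef_pos"])).round(1)
C=np.array([578,-71,120.]);Y=-0.16
def dk(x,y,z=0):
    c,s=np.cos(Y),np.sin(Y); return C+np.array([c*x-s*y,s*x+c*y,z])
E
python3 - <<'E'
from h import *
i=cams.camera_info("wrist");print(i)
T=np.array(i["tool_from_camera"])
o=sensors.get_obs(); R=Ro.from_euler("xyz",o["ee_rot"]).as_matrix()
print((R@T[:3,3]).round(1),(R@T[:3,2]).round(2))
print(slide([560,-71,380]))
E
```

```text
{'fovy': 68.62105654872607, 'cx': 313.21731311813005, 'cy': 242.70491171986802, 'tool_from_camera': array([[-1.27074323e-03, -9.49148907e-01, -3.14824932e-01,
         8.01537441e+01],
       [ 9.99999163e-01, -1.28323770e-03, -1.67580474e-04,
         7.13717890e-01],
       [-2.44936398e-04, -3.14824881e-01,  9.49149743e-01,
        -1.33356680e+02],
       [ 0.00000000e+00,  0.00000000e+00,  0.00000000e+00,
         1.00000000e+00]])}
[-77.7  19.5 133.4] [ 0.31 -0.07 -0.95]
[-561.1 -587.6 -140.7]
```

Emit:
step_arm(turn=[[0,0,0],[0,0,0],[0,0,-0.075],[0,0,-0.075],[0,0,-0.075],[0,0,-0.075],[0,0,-0.075],[0,0,-0.075],[0,0,-0.075],[0,0,-0.075],[0,0,-0.075],[0,0,-0.075],[0,0,-0.075],[0,0,-0.075],[0,0,-0.075],[0,0,-0.075],[0,0,-0.075],[0,0,-0.075],[0,0,-0.075],[0,0,-0.075]], slide=[[0,0,-45],[0,0,-90],[-561,-588,-90],[-561,-588,-90],[-561,-588,-90],[-561,-588,-90],[-561,-588,-90],[-561,-588,-90],[-561,-588,-90],[-561,-588,-90],[-561,-588,-90],[-561,-588,-90],[-561,-588,-90],[-561,-588,-90],[-561,-588,-90],[-561,-588,-90],[-561,-588,-90],[-561,-588,-90],[-561,-588,-90],[-561,-588,-90]], hand=[1,1,1,1,1,1,1,1,1,1,1,1,1,1,1,1,1,1,1,1])

```text
clock: 2.6
eef_pos: [560.2, -74.0, 329.0]
ee_rot: [-3.14, 0.0, 2.975]
wrist_force: [-0.1, -0.0, -0.2]
width: -0.2
```

Run:
```python
from h import *
print(slide([560,-71,330]))
```

```text
[ 0.7  2.9 -1. ]
```

Run:
```python
from h import *
o=sensors.get_obs(); im,d=cams.snapshot("wrist"); save("w1.png",im)
i=cams.camera_info("wrist");T=np.array(i["tool_from_camera"]);f=240/np.tan(np.radians(i["fovy"]/2))
R=Ro.from_euler("xyz",o["ee_rot"]).as_matrix()
v,u=np.mgrid[:480,:640]
P=np.stack([(u-i["cx"])/f*d,(v-i["cy"])/f*d,d],-1)
W=(P@T[:3,:3].T+T[:3,3])@R.T+o["eef_pos"]
np.save("w1W.npy",W);np.save("w1i.npy",im)
r=cams.landmark_of("wrist","deck");print([(q["confidence"],(R@(T[:3,:3]@q["point"]+T[:3,3])+o["eef_pos"]).round(1)) for q in r])
```

```text
[(0.71, array([578.8, -63.9, 116.1]))]
```

View pics/w1.png

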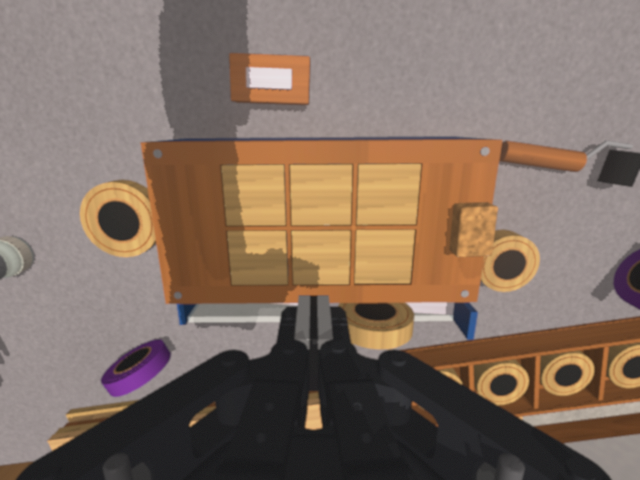

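The picture shows the deck with the six squares, outer corners at about (221,165), (421,163), (415,285), (230,286). The sanding block is at (475,230) and the roll at (378,320).

Run:
```python
from h import *
W=np.load("w1W.npy");im=np.load("w1i.npy")
cs=[(221,165),(421,163),(415,285),(230,286)]
def g(u,v): 
    return np.median(W[v-2:v+3,u-2:u+3].reshape(-1,3),0)
q=np.array([g(*c) for c in cs]); print(q.round(1), q.mean(0).round(1))
e=q[1]-q[0]; print(np.linalg.norm(e), np.arctan2(e[1],e[0])-np.pi/2); e=q[2]-q[3]; print(np.linalg.norm(e), np.arctan2(e[1],e[0])-np.pi/2); e=q[3]-q[0];print(np.linalg.norm(e),np.arctan2(e[1],e[0]))
# plane fit on deck border, residuals per square
c=q.mean(0); yaw=-0.16
L=(W-c)@np.array([[np.cos(yaw),-np.sin(yaw),0],[np.sin(yaw),np.cos(yaw),0],[0,0,1]])
b=(abs(L[...,0])<78)&(abs(L[...,1])<115)&((abs(L[...,0])>70)|(abs(L[...,1])>105))&(abs(L[...,2])<10)
A=np.c_[L[b][:,:2],np.ones(b.sum())];co=np.linalg.lstsq(A,L[b][:,2],rcond=None)[0];print(co)
for x in(-33,33):
  for y in(-66,0,66):
    m=(abs(L[...,0]-x)<24)&(abs(L[...,1]-y)<24)&(abs(L[...,2])<20)
    z=L[m]; r=z[:,2]-np.c_[z[:,:2],np.ones(len(z))]@co; print(x,y,m.sum(),np.median(r).round(2),r.std().round(2))
cr=im[130:320,130:510]; save("w1c.png",cv2.resize(cr,None,fx=2.1,fy=2.1,interpolation=2))
```

```text
[[ 501.8 -154.4  118.3]
 [ 532.2   36.6  118.7]
 [ 658.9   20.3  118.8]
 [ 627.4 -175.7  118.5]] [580.1 -68.3 118.6]
193.4831706272291 -0.15813030447469356
198.52388242754716 -0.15973078748201153
127.41359785785261 -0.167954683420848
[-0.00064163  0.00020312  0.08820279]
-33 -66 2333 -0.0 0.73
-33 0 2333 -0.02 0.74
-33 66 2343 0.01 0.75
33 -66 1950 -0.01 0.7
33 0 1961 0.01 0.71
33 66 1948 -2.01 0.72
```

View pics/w1c.png

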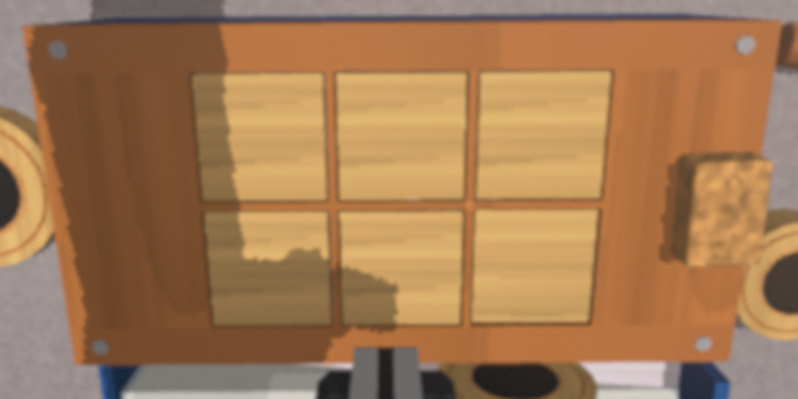

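Depth shows the far-left square (local +33, +66) lying 2.0 mm low, while the other five read 0. I'll go above it, then feel it with small force-checked steps.

```bash
sed -i 's/^C=.*/C=np.array([579.5,-69,120.]);Y=-0.16/' h.py
python3 - <<'E'
from h import *
print(dk(28,60),slide(dk(28,60,60)),slide(dk(28,60,14)), sensors.get_obs()["wrist_force"])
E
```

```text
[616.70145633 -14.22727278 120.        ] [-48.   63.9 149. ] [-48.1  63.8 195. ] [-0.29393108 -0.24555972 -0.03778873]
```

Emit:
step_arm(turn=[[0,0,0],[0,0,0],[0,0,0],[0,0,0],[0,0,0],[0,0,0],[0,0,0],[0,0,0],[0,0,0],[0,0,0],[0,0,0]], slide=[[-48,64,0],[-48,64,0],[-48,64,50],[-48,64,100],[-48,64,149],[-48,64,170],[-48,64,185],[-48,64,195],[-48,64,195],[-48,64,195],[-48,64,195]], hand=[1,1,1,1,1,1,1,1,1,1,1])

```text
clock: 3.8
eef_pos: [618.3, -15.5, 135.6]
ee_rot: [3.141, 0.002, 2.98]
wrist_force: [0.1, -0.7, 0.1]
width: -0.1
```

Run:
```python
from h import *
o=sensors.get_obs(); print(o["eef_pos"],slide(dk(28,60,6)),o["wrist_force"])
im,d=cams.snapshot("wrist"); save("w2.png",im)
```

```text
[618.25278739 -15.47094112 135.58577568] [1.8 1.  9.6] [ 0.08522057 -0.65311     0.12986484]
```

View pics/w2.png

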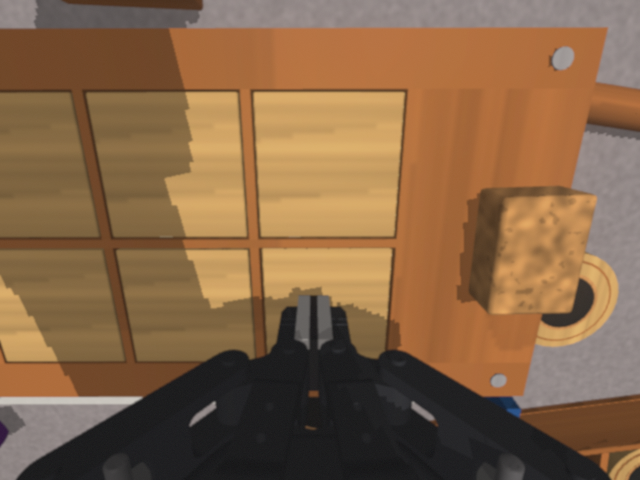

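The fingertips, at about (314,300), are inside the low square, which spans about (262–392, 248–360). Going down slowly.

Emit:
step_arm(turn=[[0,0,0],[0,0,0],[0,0,0],[0,0,0],[0,0,0],[0,0,0]], slide=[[0,2,3],[0,2,6],[0,2,8],[0,2,9],[0,2,10],[0,2,10]], hand=[1,1,1,1,1,1])

```text
clock: 4.45
eef_pos: [617.8, -13.9, 124.2]
ee_rot: [3.141, -0.0, 2.98]
wrist_force: [-0.5, 0.6, 1.2]
width: -0.1
```

Emit:
step_arm(turn=[[0,0,0],[0,0,0],[0,0,0],[0,0,0]], slide=[[0,0,1],[0,0,2],[0,0,3],[0,0,3]], hand=[1,1,1,1])

```text
clock: 4.85
eef_pos: [617.9, -14.1, 121.1]
ee_rot: [-3.141, 0.0, 2.98]
wrist_force: [-0.4, -0.2, -0.3]
width: 0.1
```

Emit:
step_arm(turn=[[0,0,0],[0,0,0],[0,0,0]], slide=[[0,0,1],[0,0,2],[0,0,2]], hand=[1,1,1])

```text
clock: 5.15
eef_pos: [618.0, -14.2, 119.4]
ee_rot: [-3.141, 0.0, 2.98]
wrist_force: [-0.6, 0.6, 3.8]
width: 0.4
```

Run:
```python
from h import *
o=sensors.get_obs(); print(o["eef_pos"],o["wrist_force"],o["tau"].round(2))
im,d=cams.snapshot("wrist"); save("w3.png",im)
im,d=cams.snapshot("scene"); save("s3.png",cv2.resize(im[180:330,220:420],None,fx=4,fy=4,interpolation=2))
```

```text
[618.03751564 -14.15183519 119.44562854] [-0.64782475  0.64047234  3.77927307] [ -0.14 -54.33   3.74 -14.17  -0.06  -0.21   0.  ]
```

View pics/w3.png

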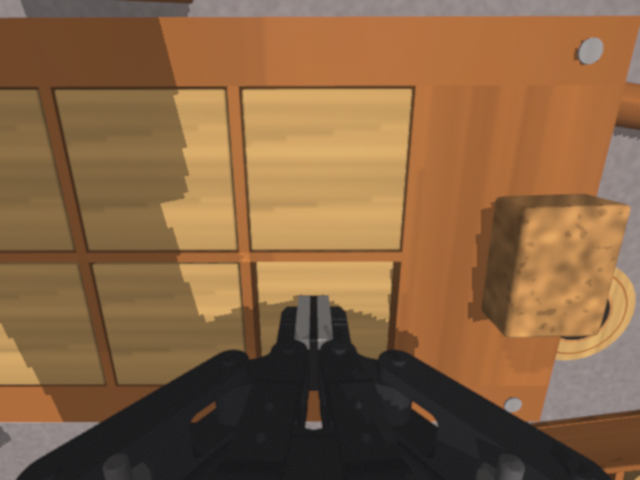

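View pics/s3.png

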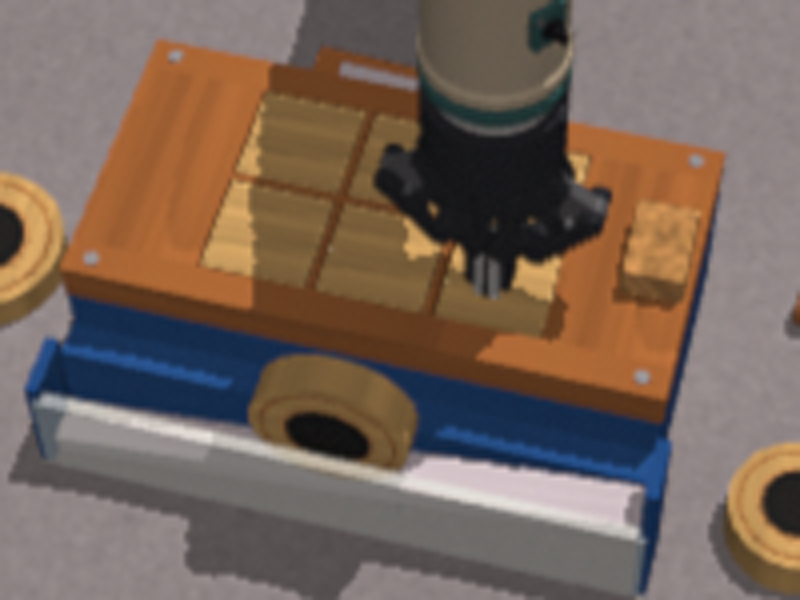

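The button is giving at about 3.8 N. The roll has already shifted, from scene u≈334 to ≈301, so it is rolling. Pressing fully down and holding.

Emit:
step_arm(turn=[[0,0,0],[0,0,0],[0,0,0],[0,0,0]], slide=[[0,0,1],[0,0,2],[0,0,3],[0,0,3]], hand=[1,1,1,1])

```text
clock: 5.65
eef_pos: [618.1, -14.2, 118.0]
ee_rot: [3.141, 0.001, 2.98]
wrist_force: [-4.9, -0.2, 14.2]
width: 0.2
```

Fully down: it stopped at TCP z 118.0 with 14 N. Holding while the roll finishes.

Emit:
step_arm(turn=[[0,0,0],[0,0,0],[0,0,0],[0,0,0],[0,0,0],[0,0,0],[0,0,0],[0,0,0],[0,0,0],[0,0,0],[0,0,0],[0,0,0],[0,0,0],[0,0,0],[0,0,0],[0,0,0],[0,0,0],[0,0,0],[0,0,0],[0,0,0]], slide=[[0,0,0],[0,0,0],[0,0,0],[0,0,0],[0,0,0],[0,0,0],[0,0,0],[0,0,0],[0,0,0],[0,0,0],[0,0,0],[0,0,0],[0,0,0],[0,0,0],[0,0,0],[0,0,0],[0,0,0],[0,0,0],[0,0,0],[0,0,0]], hand=[1,1,1,1,1,1,1,1,1,1,1,1,1,1,1,1,1,1,1,1])

```text
clock: 7.65
eef_pos: [618.1, -14.2, 118.0]
ee_rot: [3.141, 0.001, 2.98]
wrist_force: [-4.2, 0.4, 15.2]
width: 0.0
```

Run:
```python
from h import *
o=sensors.get_obs(); print(o["eef_pos"],o["wrist_force"])
im,d=cams.snapshot("scene"); save("s4.png",cv2.resize(im[180:330,220:420],None,fx=4,fy=4,interpolation=2))
print([(round(r["confidence"],2),w("scene",r["point"]).round(1)) for r in cams.landmark_of("scene","roll")], dk(120,-125,-25))
```

```text
[618.07648642 -14.16950122 117.98816662] [-4.22312269  0.44022009 15.1924867 ]
[(0.89, array([ 755.4, -366.7,   47.3])), (0.73, array([ 675.8, -217.1,   66.3])), (0.73, array([735.5, 348.2,  44. ]))] [ 678.05249818 -211.52159522   95.        ]
```

View pics/s4.png

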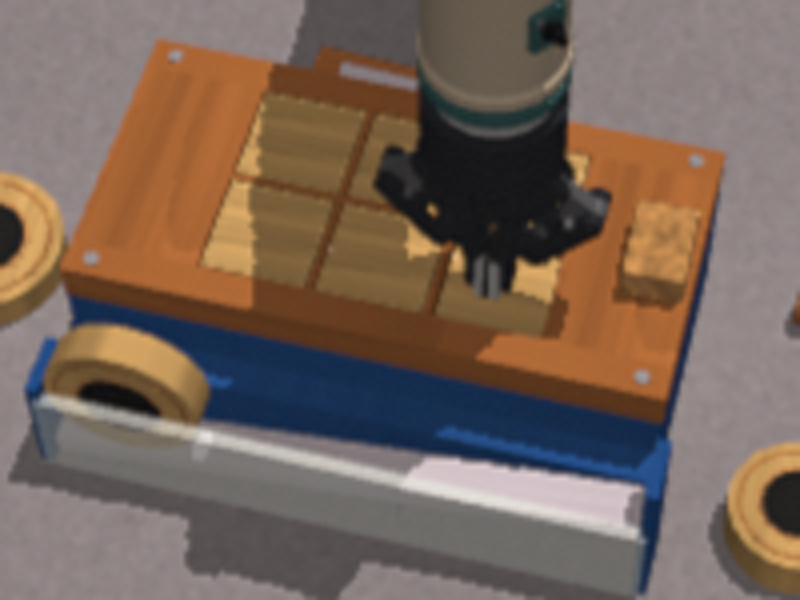

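The roll rests against the stop wall at the low end, at crop (125,390), and the network puts it at (676,-217). Releasing straight up.

Emit:
step_arm(turn=[[0,0,0],[0,0,0],[0,0,0],[0,0,0],[0,0,0],[0,0,0],[0,0,0],[0,0,0],[0,0,0],[0,0,0],[0,0,0],[0,0,0],[0,0,0],[0,0,0],[0,0,0],[0,0,0]], slide=[[0,0,-2],[0,0,-5],[0,0,-10],[0,0,-20],[0,0,-50],[0,0,-90],[0,0,-140],[0,0,-180],[0,0,-200],[40,-40,-200],[50,-50,-200],[50,-50,-200],[50,-50,-200],[50,-50,-200],[50,-50,-200],[50,-50,-200]], hand=[1,1,1,1,1,1,1,1,1,1,1,1,1,1,1,1])

```text
clock: 9.35
eef_pos: [560.9, -54.5, 315.9]
ee_rot: [-3.142, -0.001, 2.981]
wrist_force: [0.2, -0.0, 1.0]
width: -0.1
```

Run:
```python
from h import *
o=sensors.get_obs(); print(o["eef_pos"],o["wrist_force"])
im,d=cams.snapshot("wrist")
i=cams.camera_info("wrist");T=np.array(i["tool_from_camera"]);f=240/np.tan(np.radians(i["fovy"]/2))
R=Ro.from_euler("xyz",o["ee_rot"]).as_matrix()
v,u=np.mgrid[:480,:640]
P=np.stack([(u-i["cx"])/f*d,(v-i["cy"])/f*d,d],-1)
W=(P@T[:3,:3].T+T[:3,3])@R.T+o["eef_pos"]
L=(W-C)@np.array([[np.cos(Y),-np.sin(Y),0],[np.sin(Y),np.cos(Y),0],[0,0,1]])
for x in(-33,33):
  for y in(-66,0,66):
    m=(abs(L[...,0]-x)<22)&(abs(L[...,1]-y)<22)&(abs(L[...,2])<20)
    print(x,y,m.sum(),np.median(L[m][:,2]).round(2))
save("w5.png",im)
im,d=cams.snapshot("scene"); save("s5.png",im)
```

```text
[560.86606174 -54.52696316 315.88653766] [ 0.16631386 -0.01479001  0.96114623]
-33 -66 2085 -1.41
-33 0 2099 -1.36
-33 66 2115 -1.35
33 -66 1752 -1.46
33 0 1760 -1.42
33 66 1729 -3.36
```

View pics/w5.png

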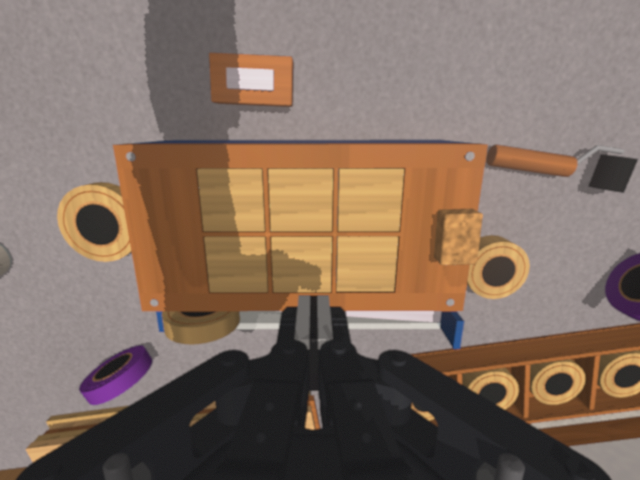

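View pics/s5.png

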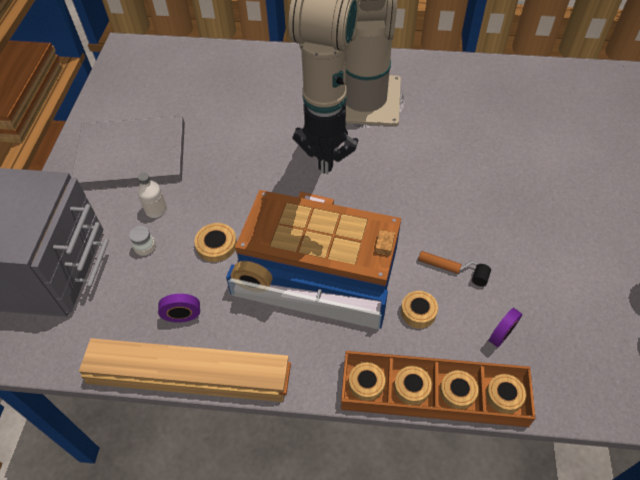

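The roll is at the low end (scene about (250,278)). The button is back up, 2 mm below its neighbours as at the start, the gate has risen (scene about (318,294)), and nothing else has moved. Handing in.

```bash
python3 -c "
from h import *
print(robot.sign_off())"
```

```text
the job is handed in; nothing more can be done
None
```

The job is done and handed in at about 9.5 s. I pressed the button right down, the roll ran to the low end, and the button sprang back up.

- **Finding the button:** I did not feel across all six squares. The wrist camera's depth showed one square, far row and left (local +33, +66), lying 2.0 mm low, with the others within 0.02 mm. I touched only that one.
- **Pressing:** I used the shut fingertips. The button gave at about 4 N and stopped at about 14–15 N, fully down, and I held it there for 2 s.
- **Roll:** The scene picture shows it resting against the stop wall. The network put it at about (676, -217), against an expected (678, -212), but gave its height as 66 where I expected about 68. That fits the low end's earlier detection at the same height.
- **After release:** The button is back at 2 mm below its neighbours, and the gate appears to be up again. The other things look unmoved, and the arm is clear of everything.
- **Disagreement:** The wrist camera put the deck top 1.4 mm lower than the nominal 120 mm, which is within its calibration.

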